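# Reverse the ratchet and clamp the pellet die

### The job

The ratchet of the small rack vise is still set to open: flip its thumb lever over to closing, and make sure by a gentle back-swing of the handle that it now free-wheels that way without opening the jaws any wider. Then pump the handle to and fro until the pellet die is clamped and the sprung steel pad has gone flush into the moving jaw, stop there without forcing anything, and let go. Leave the other things on the bench alone.

Things in the scene. Friction and masses are not known exactly. Their poses are not given: they have to be found in the camera images.
- vise: Grey bench vise, bolted down: base plate 96 x 235 mm, top at z = 10 mm. Origin on the worktop under the upright ratchet axis; the base reaches from its own y = -50 to +185 mm. Own +y points from the ratchet to the jaws; the pump handle sticks out to about its own -x. Jaws and die stand no higher than 49 mm.
- wheel (a joint): Steel ratchet wheel on the vise's axis under the handle, 36 mm radius, 26 to 36 mm up, 20 square teeth 0.314 rad apart (up to that much lost motion before it bites). Anticlockwise seen from above is positive and closes the jaw, 12 mm per rad. Stiff: about 0.6 N m to turn.
- handle (a joint): Pump handle: dark flat bar 22 mm wide, 38 to 44 mm up, reaching 165 mm from the vise's axis, about which it swings between stops at -0.62 and +0.62 rad. At 0 it points along the vise's own -x; positive is anticlockwise from above. Starts at 0.30 to 0.46. Stays where it is left.
- handle_grip (a point): Axis of the handle's upright black grip post, 150 mm from the vise's axis: 18 mm diameter, from 44 to 97 mm up, this point 72 mm up. Hold it or push its side. While moving, 1 to 2 N free-wheels it (fast clicks more), 5 N drives the empty jaw, 8 N is met as the pad goes flush, beyond that it turns hard; about 15 N over-clamps. Held still, friction hides 2 to 3 N.
- selector (a joint): Reversing (thumb) lever on the handle bar. 0 to 0.3: opening, it leans clockwise and clockwise swings of the handle drive. Past 0.45 it snaps over and rests at 0.6 to 0.9: closing, it leans anticlockwise, anticlockwise swings drive and clockwise ones free-wheel. It wiggles as the pawl clicks. Pivot 50.7 mm from the vise's axis on the bar's centre line; at 0.45 it points straight out.
- selector_tab (a point): Axis of the reversing lever's upright black pin: 10 mm diameter, 50 to 79 mm up, this point 70 mm up, 38 mm outward from the lever's pivot and about 61 mm inside the grip post. About 2 N sideways snaps it over (the handle may be carried along, up to its stop). It is delicate: no more than 15 N.
- jaw (a joint): Moving jaw (grey block 24 mm thick, top at 47 mm), in m: 0 as found, positive toward the anvil, 0.012 per rad of the wheel, negative is opened wider. Self-holding.
- pad (a joint): Sprung steel pad in the moving jaw's face, 38 mm wide, 26 mm high: 0 = stands 5 mm proud of the jaw, 0.005 = flush (end of its travel). Its spring takes 6 N to start and 36 N to be flush.
- anvil: Fixed jaw block, 60 x 26 x 38 mm, bolted on the base plate; its origin is at the foot of the middle of its steel face, which looks to the vise's -y. It is bolted at a different place in each start, 130 to 138 mm from the ratchet axis; moving jaw's pad starts at 77 mm.
- die: Pellet die, knurled steel cylinder 44 mm in diameter, 38 mm high, about 0.34 kg, standing upright on the base plate between pad and anvil, a few mm from each; origin at the centre of its underside.
- punch: Small steel punch standing on its flange, 27 mm wide, 52 mm tall; a bystander. Origin under its centre.
- marker_a: Felt marker lying flat, 135 mm long; a bystander. Origin under its centre.
- hex_key: Black hex key lying flat, 94 mm long; a bystander. Origin under its centre.

How it is judged:
On the way, in this order (a step that is already met when the one before it is completed fails the run):
1. the reversing lever is snapped over to closing (value of joint selector above 0.52 rad), for 0.2 s.
2. with the lever over, the handle is swung back (clockwise) below 0.1 rad without opening the jaw (value of joint selector above 0.45 rad and value of joint handle below 0.1 rad), for 0.1 s.
3. the die is clamped with the pad pressed flush (within 1.5 mm) (value of joint pad above 0.0035 m), for 0.2 s.
At the end, for the whole second after the job is handed in: The die stands upright (within 0.1 rad) and still, clamped with more than 15 N between the anvil and the pad, the pad pressed in to within 1.5 mm of flush, the reversing lever still on the closing side (over 0.45), nothing touched by the robot (value of joint pad above 0.0035 m and value of joint selector above 0.45 rad and contact force between die and anvil above 15 N and angle between die's own z axis and vertical below 0.1 rad and linear speed of die below 0.01 m/s).
It fails at once if the jaw is wound more than 3.5 mm wider open than it was found (value of joint jaw below -0.0035 m).
It fails at once if the die is over-clamped: more than 150 N against the anvil (contact force between die and anvil above 150 N).
It fails at once if the reversing lever is pushed with more than 15 N (contact force between the fingers and selector above 15 N).
It fails at once if a bystander (punch, marker or hex key) is moved more than 20 mm (distance of any of punch, marker_a, hex_key from where it was at the start of the episode above 0.02 m).
It also fails if it takes over 72 s, if anything falls off the work surface, if the arm or the gripper's body presses on something with over 40 N, if the wrist force passes 120 N, or if a joint passes its speed limit or range.

### The arm

A 6-joint arm with a two-finger parallel gripper is mounted at the origin on a cart in front of the work surface, level with it; the furniture and walls round the work are solid. World frame = base frame: x ahead of the robot, y to its left, z up, the work surface at z = 0. Lengths are in m, angles in rad, forces in N, time in s.
With the tool pointing down it reaches from about 0.25 to 0.725 m from the base axis. Payload 4 kg.
Tool frame: the origin (TCP) lies midway between the tips of the shut fingers; the grasp point (between the pads) lies 19 mm behind it; y points along the fingers, x is the direction in which the jaws open and shut, and the axes are right-handed (so a half turn about y gives the same grasp; the last joint's range is limited). The gripper opens to 85 mm and grips with 20 to 120 N. Pads are 22 mm wide; open, the fingers measure 114 mm over their backs; the gripper's body (76 mm by 85 mm) begins 54 mm behind the grasp point. The pads swing forward as they close: fully open they stand 13 mm farther back than shut.
Start: joints at [-1.235, 0.241, 0.005, 1.335, 0, 1.571], TCP at [0.165, -0.472, 0.231] pointing down, gripper open.
Joint ranges: [-2.72, 2.72], [-1.05, 1.87], [-1.09, 1.28], [-1.99, 2.15], [-1.42, 1.44], [-3.14, 3.14]. Speed limits (rad/s): [2.79, 2.79, 3.14, 3.14, 3.14, 3.14].

### API

Orientations are given as a unit quaternion [x, y, z, w].
In Python, from workcell import bot gives the robot as it stands. The module is installed in compiled form; this text tells all that it offers.
- The arm moves only by the shell command python3 -m inch 'ROWS'. ROWS is text: rows parted by semicolons, each of 7 numbers parted by spaces: the turn, a rotation vector about the tool's x, y, z in degrees, then the shift along the tool's x, y, z in mm, then the closure, from 0 (fully open) to 1 (shut). In form: ax ay az dx dy dz fingers; .... A call has 1 to 12 rows; each row shifts and turns the commanded pose from where the row before left it, along the tool's axes as they then stand; what a row does not reach is not made up. A row lasts 1/8 s, in which the tool goes at most 62.5 mm and 10.7 degrees, less where a joint would pass 70% of its speed; a pose out of reach is approached as far as the arm can. A call with a gripper value outside its range is refused whole. The fingers move at their own pace and stop on an object; the grip force is fixed at half the most. Time passes only in rows, so rows that do not move let the fingers close. It gives the time, the measured TCP pose, the force and the opening at its end, in the units of the state.
- bot.get_obs(): the state, without advancing time (a new reading comes with each control period).
- bot.camera(name): name is "scene" or "top"; returns a dict with "color" (420x560x3 uint8, blue, green, red), "fx", "fy", "cx", "cy" (pixels), "extrinsics" (4x4, takes a point from world to camera coordinates). Camera axes: x right, y up, looking along -z (the intrinsics and any distortion apply to the point x, -y, -z); pixel columns grow to the right and rows downward; lengths in m; the calibration is good to about 2 mm. A picture is of the moment at which its call begins. There is no depth.
- bot.job_done(): hands the job in, once; it reports no verdict.
Trained networks look in the newest picture that a camera, given by its name, has taken for a name from the list of things; names that differ only in an ending like _2 or _b are one class to them, and where a whole thing is asked for, a point or a joint stands for the part that bears it (a point fixed in the world has none). Each returns a list of dicts, best first, with "conf" (0 to 1); they miss things now and then, are a little off and sometimes report something else, mostly with a low value. They report only what shows in the picture. A call takes as long as a camera call.
- bot.look_for(name, camera): "extent" ([left, top, right, bottom] in pixels, round what is visible of it).
- bot.cut_out(name, camera): "region" (420x560 bool, what is visible of it) and "extent" ([left, top, right, bottom] in pixels, round what is visible of it).
- bot.spot_point(name, camera): "point" ([column, row] in pixels: a listed point, or the origin of a listed thing).
The state is a dict: "clock": time; "joint_pos": joint angles; "joint_vel": joint speeds; "tau": joint torques, N m; "eef_pos": TCP position; "tool_rot": TCP orientation; "ft_force": force on the tool from outside, world axes, zero at the start; "ft_torque": the same for the moment, N m; "grip_width": finger opening in m.
Only numpy, scipy, OpenCV 4.12 (cv2) and the standard library are available. Lean on these libraries where they do the work, as an engineer would, in place of code of your own. Each camera call takes 0.05 s, during which the arm holds its last target.

## Working session

There is one attempt and no reset: what is moved stays moved. The work goes in short steps, Python scripts to look and compute and a shell command to move; the robot and the scene stay as the last step left them, time stands still between calls to the robot, and variables do not carry over. Pictures are saved under pics/ and viewed, and the job is handed in when it is done.

```bash
mkdir -p pics
cat > h.py <<'E'
import numpy as np, cv2
from workcell import bot
def proj(c,P):
    P=np.asarray(P,float); E=np.array(c["extrinsics"]); q=E[:3,:3]@P+E[:3,3]
    return np.array([c["cx"]+c["fx"]*q[0]/-q[2], c["cy"]+c["fy"]*(-q[1])/-q[2]])
def back(c,px,z):
    E=np.array(c["extrinsics"]);R=E[:3,:3];t=E[:3,3]
    d=np.array([(px[0]-c["cx"])/c["fx"],-(px[1]-c["cy"])/c["fy"],-1.]);d=R.T@d;o=-R.T@t
    return o+d*(z-o[2])/d[2]
E
python3 - <<'E'
from h import *
o=bot.get_obs();print(o)
for n in("scene","top"):
    c=bot.camera(n);cv2.imwrite(f"pics/{n}0.png",c["color"])
    print(n,[k for k in c if k!="color"],c["fx"],c["cx"],c["cy"],np.round(c["extrinsics"],3).tolist())
    for nm,z in(("vise",0),("handle_grip",.072),("selector_tab",.07),("anvil",.01),("die",.01),("punch",0),("marker_a",0),("hex_key",0)):
        for r in bot.spot_point(nm,n)[:2]: print(nm,r["conf"],np.round(r["point"],1),np.round(back(c,r["point"],z),4))
E
```

```text
{'clock': 0.0, 'joint_pos': array([-1.23501008e+00,  2.41419612e-01,  3.70874971e-03,  1.33522934e+00,
        2.86630442e-06,  1.57081609e+00]), 'joint_vel': array([-0.00042797, -0.00023844,  0.00094128,  0.00091304,  0.00111989,
        0.00083758]), 'tau': array([-6.32889187e-04, -3.72312319e+01,  2.52411944e+01,  1.68876525e-02,
       -3.10040275e-05, -8.39179307e-06]), 'eef_pos': array([ 0.1645418 , -0.47145992,  0.23040377]), 'tool_rot': array([-0.57607818,  0.41003965, -0.40880483,  0.57695756]), 'ft_force': array([ 0.2910004 ,  0.39895728, -0.43628326]), 'ft_torque': array([ 0.01589767, -0.01487652,  0.02566391]), 'grip_width': 0.08537787329330021}
scene ['fx', 'fy', 'cx', 'cy', 'extrinsics'] 494.5337480062499 274.1564904177886 212.2939988919602 [[-0.668, -0.743, -0.022, 0.433], [0.479, -0.453, 0.752, -0.282], [-0.569, 0.492, 0.659, -0.75], [0.0, 0.0, 0.0, 1.0]]
vise 0.91 [335.8 177.1] [ 0.6098 -0.1629  0.    ]
handle_grip 0.83 [403.6 167.7] [ 0.4697 -0.2215  0.072 ]
selector_tab 0.7 [369.6 163.5] [ 0.5324 -0.1826  0.07  ]
anvil 0.64 [292.2 195.6] [ 0.622  -0.0313  0.01  ]
d
[... 288 characters left out ...]
insics'] 432.78778883283303 280.33134236892323 207.98774839404652 [[0.026, -1.0, -0.016, 0.046], [0.996, 0.024, 0.085, -0.548], [-0.085, -0.019, 0.996, -0.886], [0.0, 0.0, 0.0, 1.0]]
vise 0.84 [385.6 175.8] [ 0.6241 -0.1656  0.    ]
handle_grip 0.81 [411.2 247.1] [ 0.4718 -0.2003  0.072 ]
selector_tab 0.51 [395.2 219.8] [ 0.5249 -0.1693  0.07  ]
anvil 0.85 [320.9 172.1] [ 0.6273 -0.0251  0.01  ]
anvil 0.32 [396.3 217.8] [ 0.533  -0.1864  0.01  ]
die 0.66 [337.5 174. ] [ 0.624  -0.0607  0.01  ]
punch 0.46 [234.  234.9] [0.4884 0.1582 0.    ]
marker_a 0.9 [294.6 252.9] [0.4533 0.0272 0.    ]
marker_a 0.69 [411.7 250.1] [ 0.4656 -0.2217  0.    ]
hex_key 0.48 [167.3 260.8] [0.4294 0.2995 0.    ]
```

View pics/scene0.png

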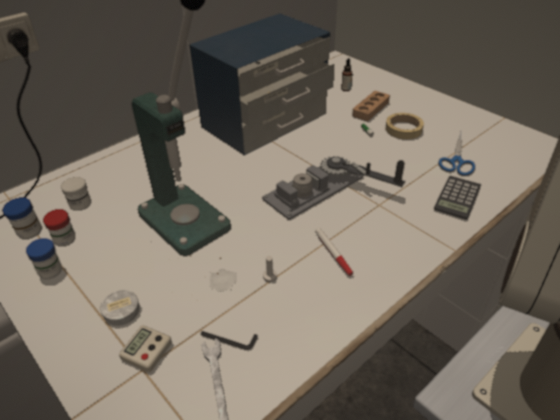

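View pics/top0.png

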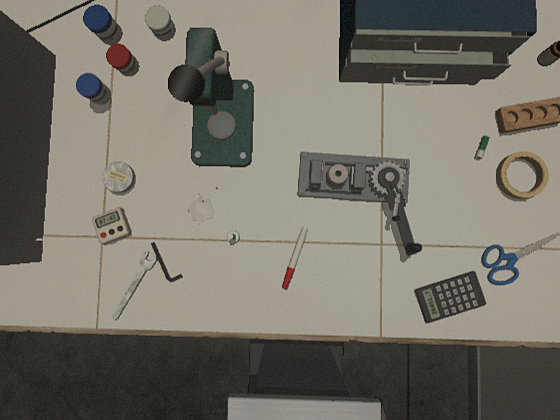

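Run:
```python
from h import *
for n,(x0,y0,x1,y1) in (("top",(290,140,430,265)),("scene",(255,145,415,220))):
    im=cv2.imread(f"pics/{n}0.png")[y0:y1,x0:x1]
    s=5.6 if n=="top" else 5
    s=min(800/(x1-x0),600/(y1-y0)); print(n,s)
    im=cv2.convertScaleAbs(cv2.resize(im,None,fx=s,fy=s,interpolation=cv2.INTER_CUBIC),alpha=1.5)
    cv2.imwrite(f"pics/{n}0z.png",im)
```

```text
top 4.8
scene 5.0
```

View pics/top0z.png

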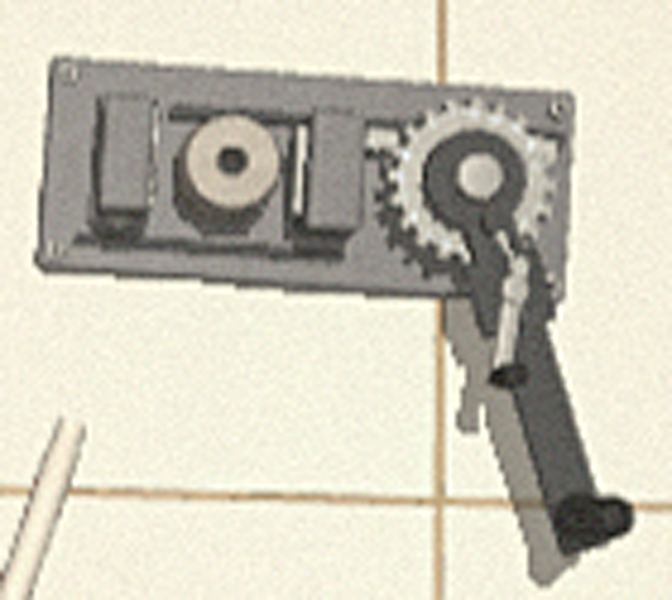

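View pics/scene0z.png

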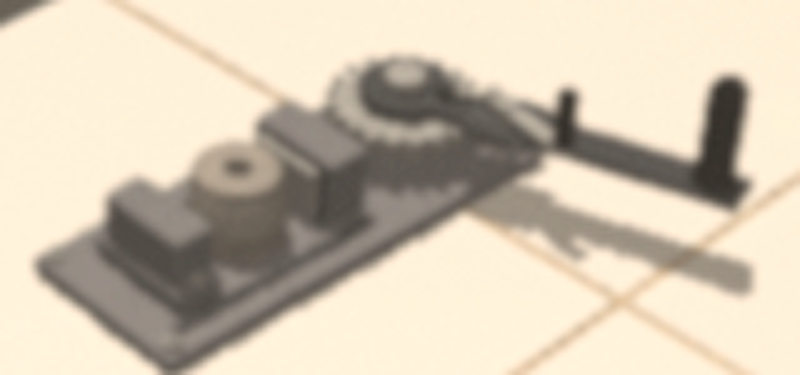

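Run:
```python
from h import *
ct=bot.camera("top");cs=bot.camera("scene")
f=lambda u,v,z:back(ct,(290+(u+.5)/4.8-.5,140+(v+.5)/4.8-.5),z)
g=lambda u,v,z:back(cs,(255+(u+.5)/5-.5,145+(v+.5)/5-.5),z)
C=[f(*p,.01) for p in((50,58),(574,93),(563,300),(40,265))]
for c in C:print("corner",c.round(4))
d=(C[0]-C[1]+C[3]-C[2]);th=np.arctan2(d[1],d[0]);print("len",np.linalg.norm(d)/2,"w",np.linalg.norm(C[0]-C[3]))
ey=np.array([np.cos(th),np.sin(th)]);ex=np.array([ey[1],-ey[0]])
ctr=np.mean(C,0)[:2];ax=ctr-ey*.0675
print("th_y",th,"ey",ey,"ex",ex,"axis",ax)
print("axis cap top",f(482,175,.05),g(405,75,.05))
for nm,P in(("griptop",f(618,517,.097)),("gripfoot",f(578,525,.044)),("griptopS",g(730,85,.097)),("griptfootS",g(715,182,.044)),("tabtop",f(515,375,.079)),("tabS",g(569,95,.079)),("tabS",g(566,140,.05))):
    v=P[:2]-ax;print(nm,P.round(4),"own",(v@ex).round(4),(v@ey).round(4),"r",np.linalg.norm(v).round(4),"ang",np.arctan2(-(v@ey),-(v@ex)).round(3))
```

```text
corner [0.6707 0.0206 0.01  ]
corner [ 0.66   -0.2135  0.01  ]
corner [ 0.567  -0.2087  0.01  ]
corner [0.5771 0.023  0.01  ]
len 0.23319356175149591 w 0.09366285110743584
th_y 1.5261471367699935 ey [0.04463436 0.99900339] ex [ 0.99900339 -0.04463436] axis [ 0.61571616 -0.16208626]
axis cap top [ 0.61548373 -0.16340513  0.05      ] [ 0.61288764 -0.16105631  0.05      ]
griptop [ 0.4717 -0.2067  0.097 ] own -0.1419 -0.051 r 0.1508 ang 0.345
gripfoot [ 0.468  -0.2058  0.044 ] own -0.1456 -0.0503 r 0.154 ang 0.332
griptopS [ 0.4691 -0.2042  0.097 ] own -0.1445 -0.0486 r 0.1525 ang 0.324
griptfootS [ 0.4691 -0.206   0.044 ] own -0.1445 -0.0504 r 0.1531 ang 0.336
tabtop [ 0.5285 -0.1704  0.079 ] own -0.0868 -0.0122 r 0.0877 ang 0.139
tabS [ 0.5265 -0.17    0.079 ] own -0.0888 -0.0119 r 0.0896 ang 0.133
tabS [ 0.5293 -0.1759  0.05  ] own -0.0857 -0.0177 r 0.0875 ang 0.203
```

```bash
cat >> h.py <<'E'
from scipy.spatial.transform import Rotation as Ro
AX=np.array([.6155,-.1622]);EY=np.array([.0446,.999]);EX=np.array([.999,-.0446])
def st(): 
    o=bot.get_obs();R=Ro.from_quat(o["tool_rot"]).as_matrix();return o,R
def grip(h,r=.15): return AX+r*(-np.cos(h)*EX-np.sin(h)*EY)
def togo(P):
    o,R=st();return (R.T@(np.array(P)-o["eef_pos"])*1e3).round(1)
E
python3 - <<'E'
from h import *
o,R=st();print(R.round(3));
print("yaw of tool x",np.degrees(np.arctan2(R[1,0],R[0,0])))
print("EY yaw",np.degrees(np.arctan2(EY[1],EY[0])))
print(grip(.334))
E
```

```text
[[ 0.329 -0.     0.944]
 [-0.944  0.     0.329]
 [-0.    -1.    -0.   ]]
yaw of tool x -70.7626182391045
EY yaw 87.44374770882972
[ 0.47173777 -0.20500421]
```

```bash
python3 -m inch '0 7.27 0 0 0 0 1;0 7.27 0 0 0 0 1;0 7.27 0 0 0 0 1;0 0 0 -40 9 38.5 1;0 0 0 -40 9 38.5 1;0 0 0 -40 9 38.5 1;0 0 0 -40 9 38.5 1;0 0 0 -40 9 38.5 1;0 0 0 -40 9 38.5 1;0 0 0 -40 9 38.5 1;0 0 0 -40 9 38.5 1;0 0 0 -40 9 38.5 1'
python3 -m inch '0 0 0 0 0 0 1;0 0 0 0 0 0 1'
python3 - <<'E'
from h import *
o,R=st();print(o["eef_pos"],R.round(3),o["joint_pos"].round(2));print(togo([.5275,-.13,.062]))
E
```

```text
clock: 2.5
eef_pos: [0.5284, -0.1266, 0.1502]
tool_rot: [0.489, -0.511, 0.511, -0.489]
ft_force: [0.9, -0.4, 0.2]
grip_width: -0.0
clock: 2.75
eef_pos: [0.5266, -0.1279, 0.1501]
tool_rot: [-0.489, 0.511, -0.511, 0.488]
ft_force: [-0.3, 0.6, 0.4]
grip_width: -0.0
[ 0.52664692 -0.12791759  0.15006457] [[-0.044 -0.001  0.999]
 [-0.999 -0.    -0.044]
 [ 0.    -1.    -0.001]] [-0.24  0.37 -0.03  1.17 -0.    2.95]
[ 2.  88.1  1. ]
```

```bash
python3 -m inch '0 0 0 0 30 0 1;0 0 0 0 30 0 1;0 0 0 0 28 0 1;0 0 0 0 0 0 1'
python3 - <<'E'
from h import *
for n,(x0,y0,x1,y1) in (("top",(290,140,430,265)),("scene",(295,105,425,205))):
    im=bot.camera(n)["color"][y0:y1,x0:x1]
    s=4
    im=cv2.convertScaleAbs(cv2.resize(im,None,fx=s,fy=s,interpolation=cv2.INTER_CUBIC),alpha=1.5)
    cv2.imwrite(f"pics/{n}1z.png",im)
E
```

```text
clock: 3.25
eef_pos: [0.5241, -0.1289, 0.0608]
tool_rot: [-0.489, 0.513, -0.51, 0.487]
ft_force: [-0.2, -0.0, 0.6]
grip_width: 0.0001
```

View pics/scene1z.png

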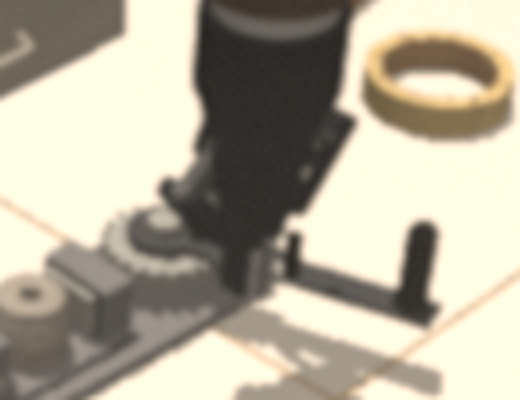

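View pics/top1z.png

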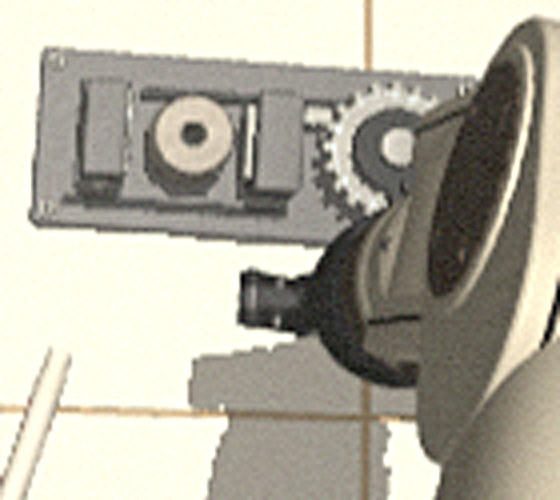

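The top view is hidden by the arm. The scene view shows the shut fingers just left of the thumb pin (pin at about zoom (293,255)). I'll push toward -y.

```bash
python3 -m inch '0 0 0 6 0 0 1;0 0 0 6 0 0 1;0 0 0 4 0 0 1;0 0 0 3 0 0 1;0 0 0 3 0 0 1'
python3 -m inch '0 0 0 3 0 0 1;0 0 0 3 0 0 1;0 0 0 3 0 0 1'
```

```text
clock: 3.98
eef_pos: [0.526, -0.1501, 0.0623]
tool_rot: [-0.489, 0.511, -0.511, 0.489]
ft_force: [-0.4, 0.3, -0.0]
grip_width: 0.0001
clock: 4.35
eef_pos: [0.5253, -0.1588, 0.0621]
tool_rot: [-0.489, 0.511, -0.511, 0.489]
ft_force: [-0.6, 2.2, -0.2]
grip_width: -0.0002
```

```bash
python3 -m inch '0 0 0 2.5 0 0 1;0 0 0 2.5 0 0 1'
python3 -m inch '0 0 0 2.5 0 0 1;0 0 0 2.5 0 0 1'
python3 -m inch '0 0 0 2.5 0 0 1;0 0 0 2.5 0 0 1'
python3 - <<'E'
from h import *
x0,y0,x1,y1=(295,105,425,205)
c=bot.camera("scene");im=c["color"][y0:y1,x0:x1]
cv2.imwrite("pics/s2.png",cv2.convertScaleAbs(cv2.resize(im,None,fx=5,fy=5,interpolation=cv2.INTER_CUBIC),alpha=1.5))
for nm,z in (("handle_grip",.072),("selector_tab",.07)):
    for r in bot.spot_point(nm,"scene")[:2]:
        P=back(c,r["point"],z);v=P[:2]-AX;print(nm,r["conf"],P.round(4),np.linalg.norm(v).round(4),np.arctan2(-(v@EY),-(v@EX)).round(3))
E
```

```text
clock: 4.6
eef_pos: [0.5254, -0.1641, 0.0622]
tool_rot: [-0.489, 0.511, -0.511, 0.489]
ft_force: [0.7, 0.8, 0.2]
grip_width: 0.0002
clock: 4.85
eef_pos: [0.5256, -0.1693, 0.0625]
tool_rot: [0.489, -0.511, 0.511, -0.489]
ft_force: [0.6, -0.1, 0.3]
grip_width: -0.0001
clock: 5.1
eef_pos: [0.5251, -0.1743, 0.0624]
tool_rot: [0.489, -0.511, 0.511, -0.489]
ft_force: [-1.0, -0.3, -0.0]
grip_width: -0.0001
handle_grip 0.64 [ 0.473 -0.211  0.072] 0.1506 0.375
```

View pics/s2.png

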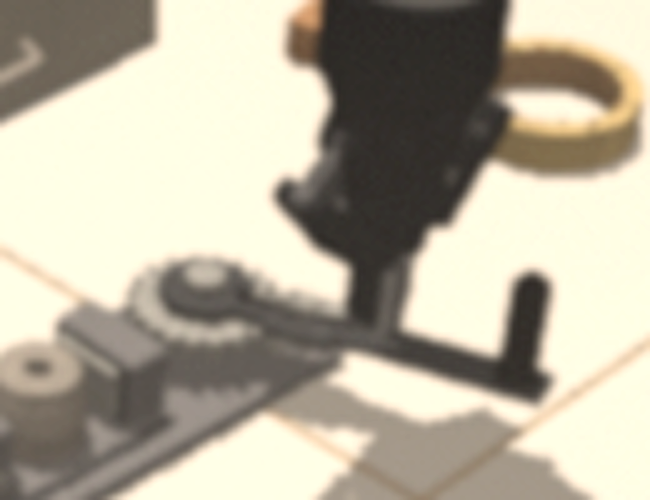

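The push force rose to 2.2 N and then fell to 0, so the lever has probably snapped. I'll raise the tool and look.

```bash
python3 -m inch '0 0 0 -3 0 0 1;0 0 0 0 -30 0 1;0 0 0 0 -40 0 0.6;0 0 0 -45 0 -30 0.6;0 0 0 -45 0 -30 0.6;0 0 0 -45 0 -30 0.6'
python3 - <<'E'
from h import *
for n,(x0,y0,x1,y1) in (("top",(330,140,430,265)),("scene",(315,135,425,205))):
    c=bot.camera(n);im=c["color"][y0:y1,x0:x1]
    s=4.8 if n=="top" else 6
    cv2.imwrite(f"pics/{n}3z.png",cv2.convertScaleAbs(cv2.resize(im,None,fx=s,fy=s,interpolation=cv2.INTER_CUBIC),alpha=1.5))
    for nm,z in (("handle_grip",.072),("selector_tab",.07)):
      for r in bot.spot_point(nm,n)[:1]:
        P=back(c,r["point"],z);v=P[:2]-AX;print(n,nm,r["conf"],P.round(4),np.linalg.norm(v).round(4),np.arctan2(-(v@EY),-(v@EX)).round(3))
E
```

```text
clock: 6.0
eef_pos: [0.4404, -0.0306, 0.1325]
tool_rot: [0.488, -0.511, 0.511, -0.489]
ft_force: [0.6, 1.0, 0.6]
grip_width: 0.034
top selector_tab 0.44 [ 0.5328 -0.1941  0.07  ] 0.0886 0.413
scene handle_grip 0.75 [ 0.4731 -0.2211  0.072 ] 0.154 0.437
```

View pics/scene3z.png

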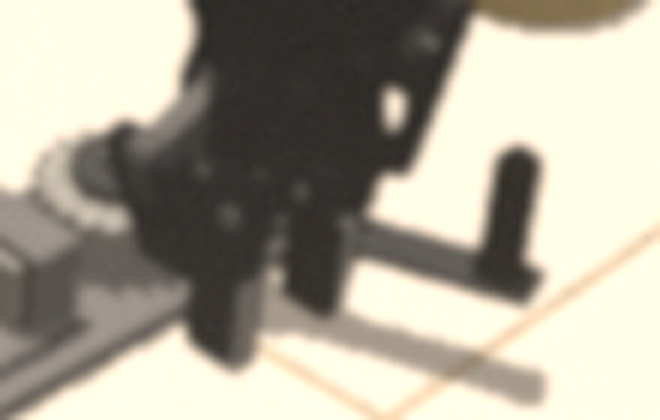

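View pics/top3z.png

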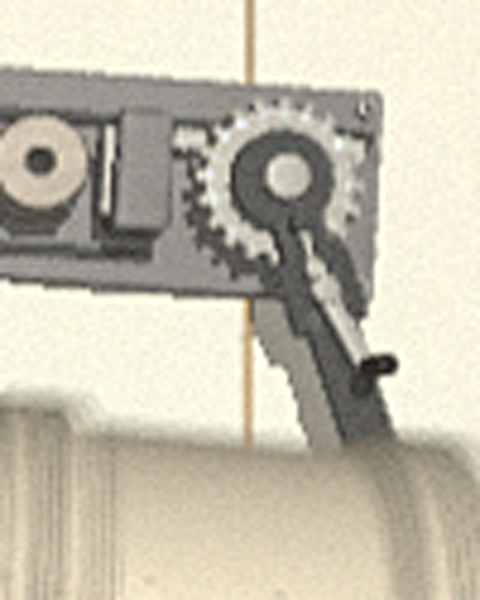

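Run:
```python
from h import *
ct=bot.camera("top");cs=bot.camera("scene")
def a(P):
    v=P[:2]-AX;return P.round(4),np.linalg.norm(v).round(4),np.arctan2(-(v@EY),-(v@EX)).round(3)
print("tabtop",a(back(ct,(330+388/4.8-.4,140+363/4.8-.4),.079)))
g=back(cs,(315+518/6-.4,135+158/6-.4),.097);print("grip",a(g));print("foot",a(back(cs,(315+503/6-.4,135+272/6-.4),.044)))
h=a(g)[2];T=back(ct,(330+388/4.8-.4,140+363/4.8-.4),.079)[:2]
p=grip(h,.0507);u=T-p;b=grip(h,1)-AX
print("lever len",np.linalg.norm(u),"sel",.45+np.arctan2(b[0]*u[1]-b[1]*u[0],b@u))
```

```text
tabtop (array([ 0.534 , -0.1968,  0.079 ]), np.float64(0.0885), np.float64(0.446))
grip (array([ 0.4702, -0.2067,  0.097 ]), np.float64(0.152), np.float64(0.342))
foot (array([ 0.4702, -0.2104,  0.044 ]), np.float64(0.1531), np.float64(0.365))
lever len 0.03844736964037302 sel 0.6913222749334841
```

```bash
python3 -m inch '0 -6 0 0 0 0 0.55;0 -6 0 0 0 0 0.55;0 0 0 0 0 0 0.55'
python3 - <<'E'
from h import *
o,R=st();print(R.round(3),o["joint_pos"].round(2),o["grip_width"]);print(togo([.4735,-.2085,.1325]))
E
```

```text
clock: 6.78
eef_pos: [0.4417, -0.0328, 0.1321]
tool_rot: [0.539, -0.458, 0.458, -0.539]
ft_force: [-0.0, -0.1, 0.3]
grip_width: 0.0385
[[ 0.161 -0.     0.987]
 [-0.987 -0.     0.161]
 [ 0.    -1.    -0.   ]] [-0.07  0.2  -0.32  1.05 -0.    2.91] 0.03846769289215226
[178.5  -0.4   3.1]
```

```bash
python3 -m inch '0 0 0 45 0 0.8 0.55;0 0 0 45 0 0.8 0.55;0 0 0 45 0 0.8 0.55;0 0 0 43.5 0 0.8 0.55;0 0 0 0 0 0 0.55;0 0 0 0 0 0 0.55'
python3 - <<'E'
from h import *
print(togo([.4735,-.2085,.064]))
x0,y0,x1,y1=(315,105,445,205)
c=bot.camera("scene");im=c["color"][y0:y1,x0:x1]
cv2.imwrite("pics/s4.png",cv2.convertScaleAbs(cv2.resize(im,None,fx=6,fy=6,interpolation=cv2.INTER_CUBIC),alpha=1.5))
E
```

```text
clock: 7.52
eef_pos: [0.4732, -0.2077, 0.1318]
tool_rot: [0.539, -0.458, 0.457, -0.539]
ft_force: [0.2, 0.2, -0.5]
grip_width: 0.0386
[ 0.9 67.8  0.2]
```

View pics/s4.png

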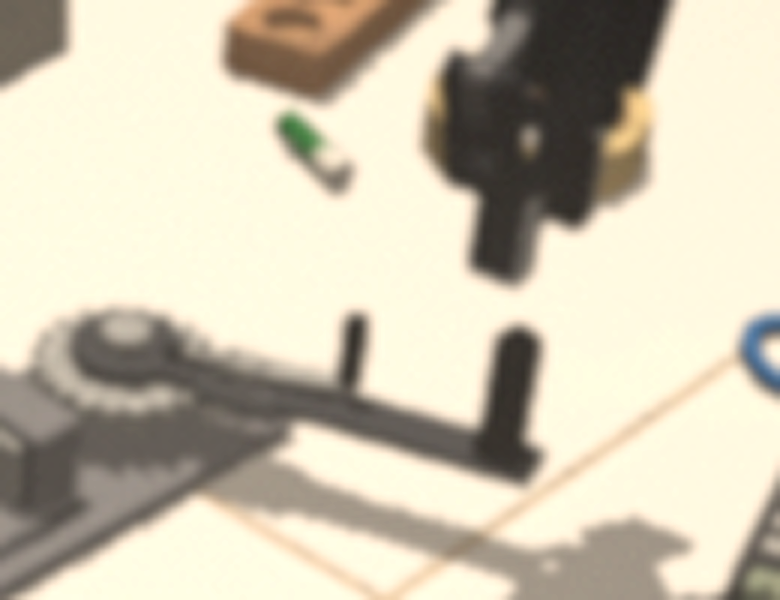

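Run:
```python
from h import *
cs=bot.camera("scene");o,R=st()
z=lambda P:(proj(cs,P)-[315,105])*6
print("tcp",z(o["eef_pos"]),"tips",[z(o["eef_pos"]+s*.026*R[:,0]+[0,0,.004]) for s in(-1,1)],"post top",z([.4735,-.2085,.097]),z([o["eef_pos"][0],o["eef_pos"][1],.097]))
```

```text
tcp [523.20756459 249.09392152] tips [array([488.99390717, 273.24968104]), array([559.81533142, 206.59154127])] post top [511.13435804 329.60277439] [508.53565943 331.77500818]
```

Projection and picture agree, with the post centred between the fingers to about 2 mm. I'll lower over the post and close to a loose cage.

```bash
python3 -m inch '0 0 0 0 25 0 0.55;0 0 0 0 25 0 0.55;0 0 0 0 17 0 0.55;0 0 0 0 0 0 0.7;0 0 0 0 0 0 0.7'
python3 - <<'E'
from h import *
for h in (.35,.2,.05,-.1,-.25,-.4,-.53): print(h,grip(h).round(4),togo([*grip(h),.064]))
E
```

```text
clock: 8.25
eef_pos: [0.4742, -0.2071, 0.0661]
tool_rot: [-0.539, 0.457, -0.457, 0.54]
ft_force: [0.5, -0.5, 0.3]
grip_width: 0.0258
0.35 [ 0.4724 -0.2073] [-0.1  2.1 -1.8]
0.2 [ 0.4673 -0.1854] [-22.6   2.1  -3.2]
0.05 [ 0.4655 -0.163 ] [-45.    2.1  -1.3]
-0.1 [ 0.4671 -0.1406] [-66.8   2.    3.9]
-0.25 [ 0.472  -0.1186] [-87.6   2.   12.4]
-0.4 [ 0.4801 -0.0977] [-107.     2.    23.8]
-0.53 [ 0.4896 -0.0807] [-122.2    2.1   36. ]
```

```bash
python3 -m inch '0 0 0 -5.5 0 -0.7 0.7;0 0 0 -5.5 0 -0.7 0.7'
python3 -m inch '0 0 0 -5.5 0 -0.6 0.7;0 0 0 -5.5 0 -0.6 0.7'
python3 -m inch '0 0 0 -5.5 0 0.3 0.7;0 0 0 -5.5 0 0.4 0.7'
python3 - <<'E'
from h import *
for n,(x0,y0,x1,y1) in (("top",(290,140,430,265)),("scene",(255,105,415,220))):
    im=bot.camera(n)["color"][y0:y1,x0:x1];s=4.8
    cv2.imwrite(f"pics/{n}5z.png",cv2.convertScaleAbs(cv2.resize(im,None,fx=s,fy=s,interpolation=cv2.INTER_CUBIC),alpha=1.5))
E
```

```text
clock: 8.5
eef_pos: [0.471, -0.197, 0.0662]
tool_rot: [-0.539, 0.457, -0.458, 0.539]
ft_force: [0.4, -0.3, -0.6]
grip_width: 0.0259
clock: 8.75
eef_pos: [0.4678, -0.1862, 0.0657]
tool_rot: [-0.539, 0.457, -0.458, 0.539]
ft_force: [1.2, -1.5, 1.4]
grip_width: 0.0255
clock: 9.0
eef_pos: [0.466, -0.175, 0.0652]
tool_rot: [0.54, -0.457, 0.457, -0.539]
ft_force: [-1.3, -1.7, 1.0]
grip_width: 0.0256
```

View pics/scene5z.png

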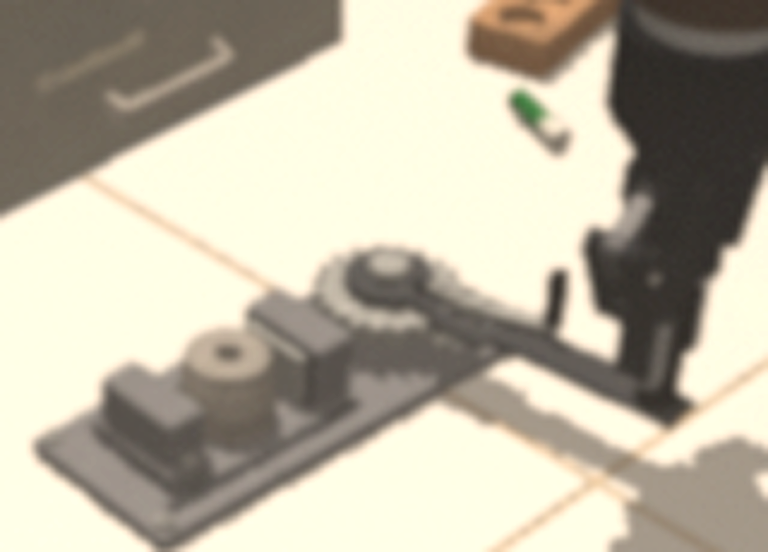

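View pics/top5z.png

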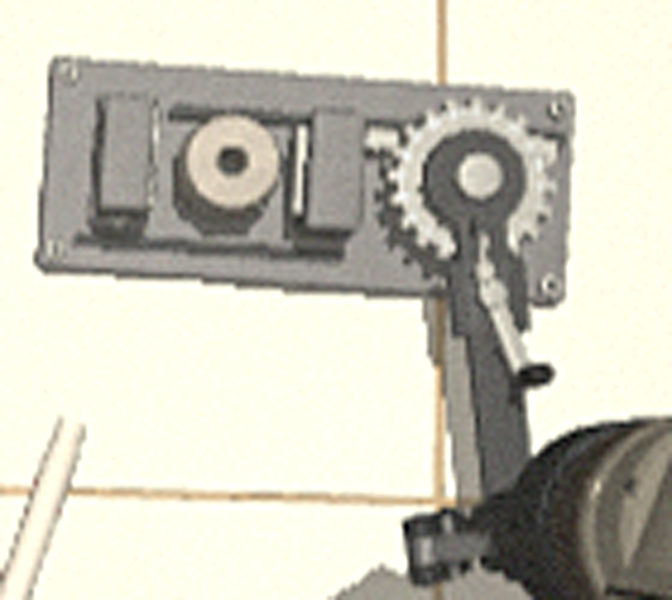

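Back-swing draws only about 1.7 N, and the top view shows the wheel and jaw unmoved, so it free-wheels. I'll continue back.

Run:
```python
from h import *
o,R=st();p=np.array([*grip(.12),.065]);
for h in (.06,0,-.06,-.12,-.18,-.24,-.3,-.36,-.42,-.48,-.54,-.57):
    q=np.array([*grip(h),.065]);print(h,(R.T@(q-p)*1e3).round(1));p=q
print(togo([*grip(.06),.065]))
```

```text
0.06 [-8.9  0.   1.1]
0 [-8.9  0.   1.6]
-0.06 [-8.7  0.   2.1]
-0.12 [-8.6  0.   2.7]
-0.18 [-8.4  0.   3.2]
-0.24 [-8.2  0.   3.7]
-0.3 [-8.   0.   4.2]
-0.36 [-7.7  0.   4.6]
-0.42 [-7.4  0.   5.1]
-0.48 [-7.1  0.   5.5]
-0.54 [-6.8  0.   5.9]
-0.57 [-3.2  0.   3.1]
[-9.8  0.1  1.1]
```

```bash
python3 -m inch '0 0 0 -8.9 0 1.1 0.7;0 0 0 -8.9 0 1.6 0.7;0 0 0 -8.7 0 2.1 0.7;0 0 0 -8.6 0 2.7 0.7'
python3 -m inch '0 0 0 -8.4 0 3.2 0.7;0 0 0 -8.2 0 3.7 0.7;0 0 0 -8 0 4.2 0.7;0 0 0 -7.7 0 4.6 0.7'
python3 -m inch '0 0 0 -7.4 0 5.1 0.7;0 0 0 -7.1 0 5.5 0.7;0 0 0 -6.8 0 5.9 0.7;0 0 0 0 0 0 0.7'
python3 - <<'E'
from h import *
for n,(x0,y0,x1,y1) in (("top",(290,140,430,265)),("scene",(255,105,415,220))):
    c=bot.camera(n);im=c["color"][y0:y1,x0:x1];s=4.8
    cv2.imwrite(f"pics/{n}6z.png",cv2.convertScaleAbs(cv2.resize(im,None,fx=s,fy=s,interpolation=cv2.INTER_CUBIC),alpha=1.5))
o,R=st();v=o["eef_pos"][:2]-AX;print("tcp h",np.arctan2(-(v@EY),-(v@EX)),np.linalg.norm(v),o["joint_pos"].round(2))
E
```

```text
clock: 9.6
eef_pos: [0.468, -0.1388, 0.0653]
tool_rot: [0.54, -0.457, 0.457, -0.539]
ft_force: [-1.3, -1.8, -0.4]
grip_width: 0.0256
clock: 10.1
eef_pos: [0.4785, -0.1044, 0.0653]
tool_rot: [-0.539, 0.457, -0.457, 0.539]
ft_force: [0.1, -1.7, -0.6]
grip_width: 0.0254
clock: 10.6
eef_pos: [0.4917, -0.0805, 0.0654]
tool_rot: [-0.539, 0.457, -0.457, 0.54]
ft_force: [-0.4, -1.2, 0.0]
grip_width: 0.0258
tcp h -0.5339786749892476 0.14843001002346481 [-0.16  0.37 -0.27  0.92  0.    2.81]
```

View pics/top6z.png

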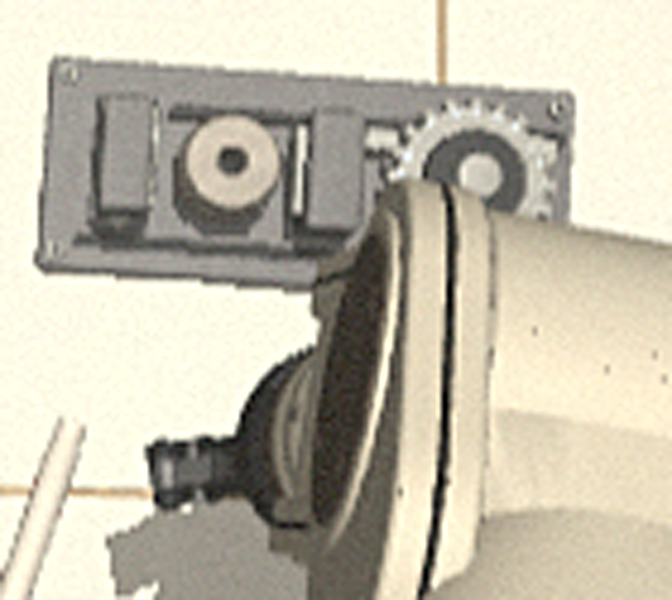

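View pics/scene6z.png

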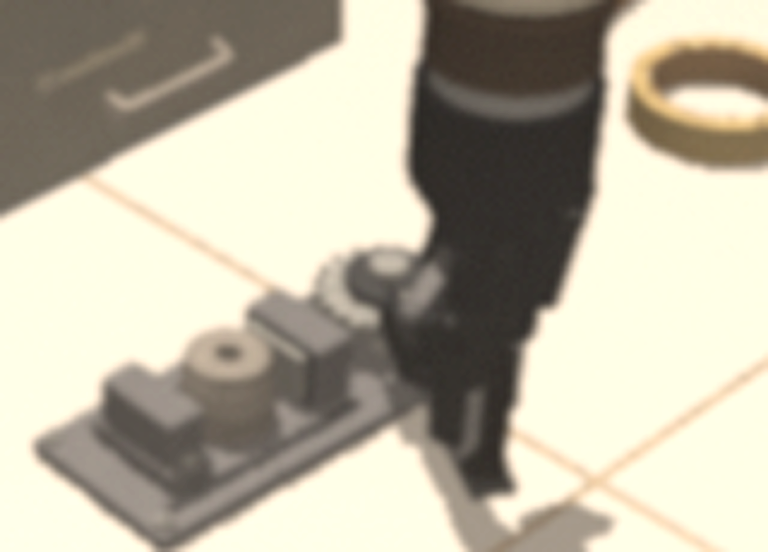

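```bash
python3 - <<'E'
from h import *
o,R=st();p=np.array([*grip(-.54),.065]);
for h in np.arange(-.48,.61,.06):
    q=np.array([*grip(h),.065]);print(h.round(2),(R.T@(q-p)*1e3).round(1),(q-p).round(4)[:2]);p=q
E
python3 -m inch '0 0 0 6.8 0 -5.9 0.7;0 0 0 7.1 0 -5.5 0.7;0 0 0 7.4 0 -5.1 0.7;0 0 0 7.7 0 -4.6 0.7;0 0 0 8 0 -4.2 0.7'
python3 -m inch '0 0 0 8.2 0 -3.7 0.7;0 0 0 8.4 0 -3.2 0.7;0 0 0 8.6 0 -2.7 0.7;0 0 0 8.7 0 -2.1 0.7'
```

```text
-0.48 [ 6.8 -0.  -5.9] [-0.0047 -0.0076]
-0.42 [ 7.1 -0.  -5.5] [-0.0043 -0.0079]
-0.36 [ 7.4 -0.  -5.1] [-0.0038 -0.0082]
-0.3 [ 7.7 -0.  -4.6] [-0.0033 -0.0084]
-0.24 [ 8.  -0.  -4.2] [-0.0028 -0.0086]
-0.18 [ 8.2 -0.  -3.7] [-0.0023 -0.0087]
-0.12 [ 8.4 -0.  -3.2] [-0.0017 -0.0088]
-0.06 [ 8.6 -0.  -2.7] [-0.0012 -0.0089]
0.0 [ 8.7 -0.  -2.1] [-0.0007 -0.009 ]
0.06 [ 8.9 -0.  -1.6] [-0.0001 -0.009 ]
0.12 [ 8.9 -0.  -1.1] [ 0.0004 -0.009 ]
0.18 [ 9.  -0.  -0.5] [ 0.0009 -0.0089]
0.24 [ 9. -0.  0.] [ 0.0015 -0.0089]
0.3 [ 9.  -0.   0.5] [ 0.002  -0.0088]
0.36 [ 8.9 -0.   1.1] [ 0.0025 -0.0086]
0.42 [ 8.9 -0.   1.6] [ 0.003  -0.0085]
0.48 [ 8.7 -0.   2.1] [ 0.0035 -0.0083]
0.54 [ 8.6 -0.   2.7] [ 0.004 -0.008]
0.6 [ 8.4 -0.   3.2] [ 0.0045 -0.0078]
clock: 11.32
eef_pos: [0.4709, -0.1211, 0.065]
tool_rot: [-0.539, 0.458, -0.456, 0.54]
ft_force: [-2.1, 6.5, 1.8]
grip_width: 0.0258
clock: 11.82
eef_pos: [0.4633, -0.1561, 0.0645]
tool_rot: [0.54, -0.459, 0.455, -0.539]
ft_force: [-5.0, 5.8, 1.4]
grip_width: 0.0254
```

```bash
python3 -m inch '0 0 0 8.9 0 -1 0.7;0 0 0 8.9 0 -0.5 0.7;0 0 0 9 0 0 0.7;0 0 0 9 0 0.5 0.7;0 0 0 9 0 1 0.7'
python3 -m inch '0 0 0 8.9 0 1.2 0.7;0 0 0 8.9 0 1.6 0.7;0 0 0 8.7 0 2.1 0.7;0 0 0 8.6 0 2.7 0.7;0 0 0 4 0 1.5 0.7'
python3 - <<'E'
from h import *
for n,(x0,y0,x1,y1) in (("top",(290,140,430,265)),("scene",(255,105,415,220))):
    c=bot.camera(n);im=c["color"][y0:y1,x0:x1];s=4.8
    cv2.imwrite(f"pics/{n}7z.png",cv2.convertScaleAbs(cv2.resize(im,None,fx=s,fy=s,interpolation=cv2.INTER_CUBIC),alpha=1.5))
o,R=st();v=o["eef_pos"][:2]-AX;print("tcp h",np.arctan2(-(v@EY),-(v@EX)),np.linalg.norm(v),o["joint_pos"].round(2))
E
```

```text
clock: 12.45
eef_pos: [0.4707, -0.2006, 0.0641]
tool_rot: [0.54, -0.459, 0.455, -0.539]
ft_force: [-4.1, 4.5, -0.0]
grip_width: 0.0258
clock: 13.08
eef_pos: [0.487, -0.2382, 0.0643]
tool_rot: [0.54, -0.459, 0.456, -0.539]
ft_force: [-3.9, 3.6, -0.8]
grip_width: 0.0255
tcp h 0.5833451187073281 0.14886155228107925 [-0.45  0.45 -0.15  0.97  0.    2.52]
```

View pics/top7z.png

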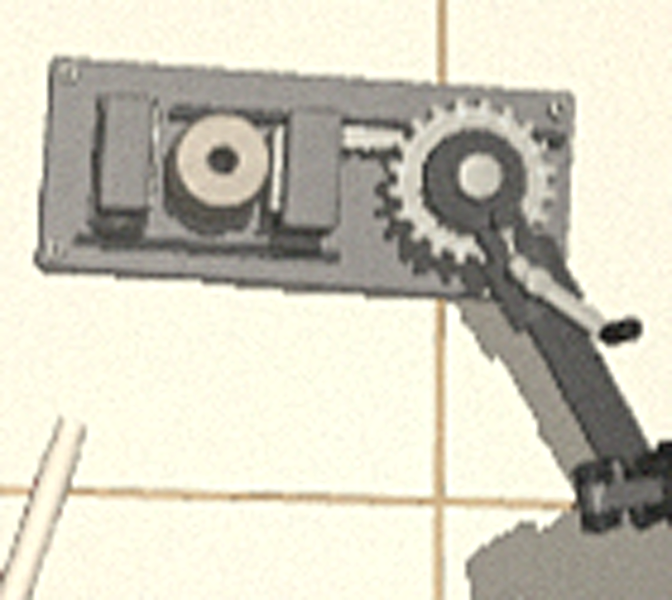

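View pics/scene7z.png

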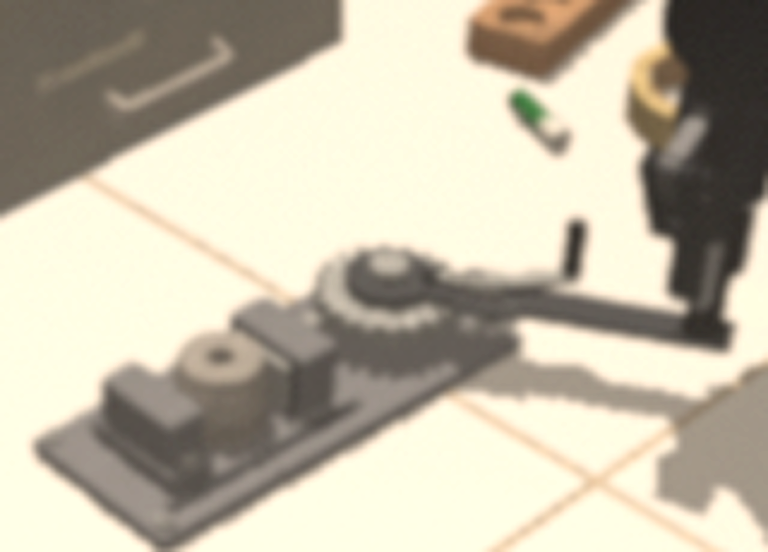

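Run:
```python
from h import *
ct=bot.camera("top");
f=lambda u,v,z:(back(ct,(290+(u+.5)/4.8-.5,140+(v+.5)/4.8-.5),z)[:2]-AX)@EY
print("die ctr",f(222,158,.048),"edges",f(176,158,.048),f(268,158,.048),"anvil face",f(156,150,.048),f(150,210,.048),f(160,100,.048),"jaw face",f(287,150,.047),"pad",f(274,180,.04))
```

```text
die ctr 0.1093263919096052 edges 0.12894657311857996 0.08972057101131682 anvil face 0.1376963214128915 0.13864460837015774 0.13733037532574996 jaw face 0.08169062987291421 pad 0.08560712406866201
```

```bash
python3 -m inch '0 0 0 -8.5 0 -3 0.7;0 0 0 -8.7 0 -2.7 0.7;0 0 0 -8.7 0 -2.1 0.7;0 0 0 -8.9 0 -1.6 0.7;0 0 0 -8.9 0 -1.1 0.7;0 0 0 -9 0 -0.5 0.7;0 0 0 -9 0 0 0.7;0 0 0 -9 0 0.5 0.7;0 0 0 -8.9 0 1.1 0.7;0 0 0 -8.9 0 1.6 0.7'
python3 -m inch '0 0 0 -8.7 0 2.1 0.7;0 0 0 -8.6 0 2.7 0.7;0 0 0 -8.4 0 3.2 0.7;0 0 0 -8.2 0 3.7 0.7;0 0 0 -8 0 4.2 0.7'
python3 - <<'E'
from h import *
o,R=st();v=o["eef_pos"][:2]-AX;print("tcp h",np.arctan2(-(v@EY),-(v@EX)),np.linalg.norm(v),o["joint_pos"].round(2),o["ft_force"])
for h in (-.48,-.54,-.57):print(togo([*grip(h,.15),.065]))
E
```

```text
clock: 14.48
eef_pos: [0.4667, -0.1519, 0.0653]
tool_rot: [-0.539, 0.457, -0.457, 0.539]
ft_force: [-0.1, -0.8, 0.0]
grip_width: 0.0258
clock: 15.1
eef_pos: [0.4757, -0.1081, 0.0653]
tool_rot: [-0.539, 0.457, -0.457, 0.539]
ft_force: [-0.4, -1.1, -0.1]
grip_width: 0.0259
tcp h -0.32475113567500424 0.14991424165477515 [-0.22  0.36 -0.3   0.91  0.    2.75] [-0.36186331 -1.1218698  -0.12639158]
[-19.1   0.3  13.3]
[-25.9   0.3  19.2]
[-29.1   0.3  22.3]
```

```bash
python3 -m inch '0 0 0 -7.4 0 4.8 0.7;0 0 0 -7.2 0 5.3 0.7;0 0 0 -6.9 0 5.7 0.7;0 0 0 -5.5 0 5 0.7;0 0 0 0 0 0 0.7'
python3 -m inch '0 0 0 6.3 0 -6.2 0.7;0 0 0 6.8 0 -5.9 0.7;0 0 0 7.1 0 -5.5 0.7;0 0 0 7.4 0 -5.1 0.7;0 0 0 7.7 0 -4.6 0.7;0 0 0 8 0 -4.2 0.7'
python3 - <<'E'
from h import *
o,R=st();v=o["eef_pos"][:2]-AX;print("tcp h",np.arctan2(-(v@EY),-(v@EX)),np.linalg.norm(v))
for n,(x0,y0,x1,y1) in (("top",(290,140,430,265)),):
    c=bot.camera(n);im=c["color"][y0:y1,x0:x1];s=4.8
    cv2.imwrite(f"pics/{n}8z.png",cv2.convertScaleAbs(cv2.resize(im,None,fx=s,fy=s,interpolation=cv2.INTER_CUBIC),alpha=1.5))
E
```

```text
clock: 15.72
eef_pos: [0.4921, -0.0779, 0.0653]
tool_rot: [-0.539, 0.457, -0.457, 0.54]
ft_force: [0.8, -0.6, -0.2]
grip_width: 0.0258
clock: 16.48
eef_pos: [0.4663, -0.1255, 0.0652]
tool_rot: [-0.539, 0.458, -0.456, 0.54]
ft_force: [-0.8, 6.0, 2.7]
grip_width: 0.0258
tcp h -0.19652684357164674 0.15364521182853494
```

View pics/top8z.png

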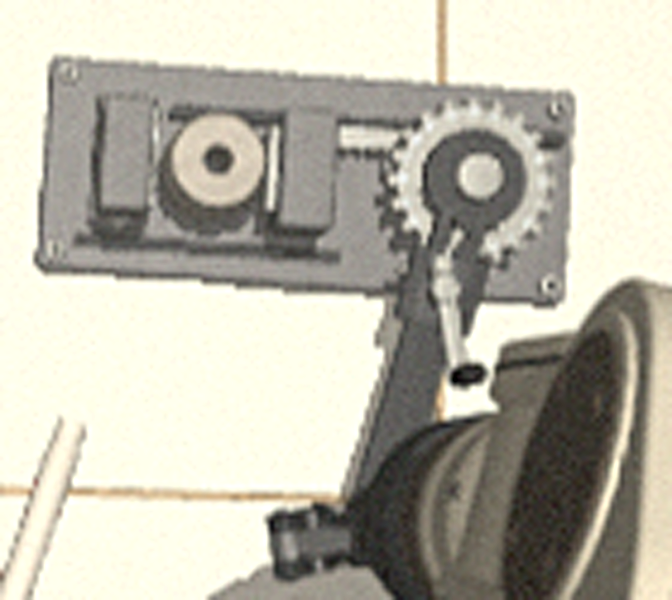

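```bash
python3 -m inch '0 0 0 8.2 0 -2.7 0.7;0 0 0 8.4 0 -2.2 0.7;0 0 0 8.6 0 -1.7 0.7'
python3 -m inch '0 0 0 8.7 0 -2.1 0.7;0 0 0 8.9 0 -1.6 0.7;0 0 0 5 0 -0.5 0.7'
python3 - <<'E'
from h import *
o,R=st();v=o["eef_pos"][:2]-AX;print("tcp h",np.arctan2(-(v@EY),-(v@EX)),np.linalg.norm(v),o["ft_force"])
for n,(x0,y0,x1,y1) in (("top",(290,140,430,265)),):
    c=bot.camera(n);im=c["color"][y0:y1,x0:x1];s=4.8
    cv2.imwrite(f"pics/{n}9z.png",cv2.convertScaleAbs(cv2.resize(im,None,fx=s,fy=s,interpolation=cv2.INTER_CUBIC),alpha=1.5))
E
```

```text
clock: 16.9
eef_pos: [0.4617, -0.151, 0.0643]
tool_rot: [0.54, -0.46, 0.454, -0.539]
ft_force: [-6.0, 5.7, 0.9]
grip_width: 0.0258
clock: 17.27
eef_pos: [0.4613, -0.1744, 0.0641]
tool_rot: [0.54, -0.46, 0.455, -0.539]
ft_force: [-5.2, 4.7, 1.7]
grip_width: 0.0259
tcp h 0.12338084468706943 0.15464354180214476 [-5.16814388  4.74036852  1.67904194]
```

View pics/top9z.png

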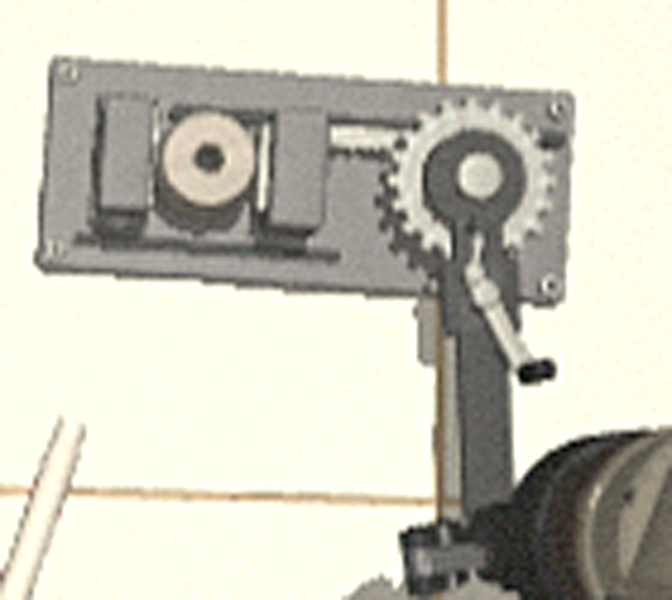

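```bash
python3 -m inch '0 0 0 6 0 0.3 0.7;0 0 0 6 0 0.5 0.7'
python3 -m inch '0 0 0 6 0 0.5 0.7;0 0 0 6 0 0.6 0.7'
python3 - <<'E'
from h import *
o,R=st();v=o["eef_pos"][:2]-AX;print("tcp h",np.arctan2(-(v@EY),-(v@EX)),np.linalg.norm(v),o["ft_force"])
for n,(x0,y0,x1,y1) in (("top",(290,140,430,265)),):
    c=bot.camera(n);im=c["color"][y0:y1,x0:x1];s=4.8
    cv2.imwrite(f"pics/{n}10z.png",cv2.convertScaleAbs(cv2.resize(im,None,fx=s,fy=s,interpolation=cv2.INTER_CUBIC),alpha=1.5))
E
```

```text
clock: 17.58
eef_pos: [0.4641, -0.1858, 0.064]
tool_rot: [0.54, -0.46, 0.455, -0.539]
ft_force: [-5.8, 5.5, 0.8]
grip_width: 0.0259
clock: 17.82
eef_pos: [0.467, -0.1974, 0.0639]
tool_rot: [0.54, -0.46, 0.454, -0.539]
ft_force: [-4.9, 6.2, -0.3]
grip_width: 0.0257
tcp h 0.277337209083786 0.1525882119823519 [-4.8631087   6.20051305 -0.30698632]
```

View pics/top10z.png

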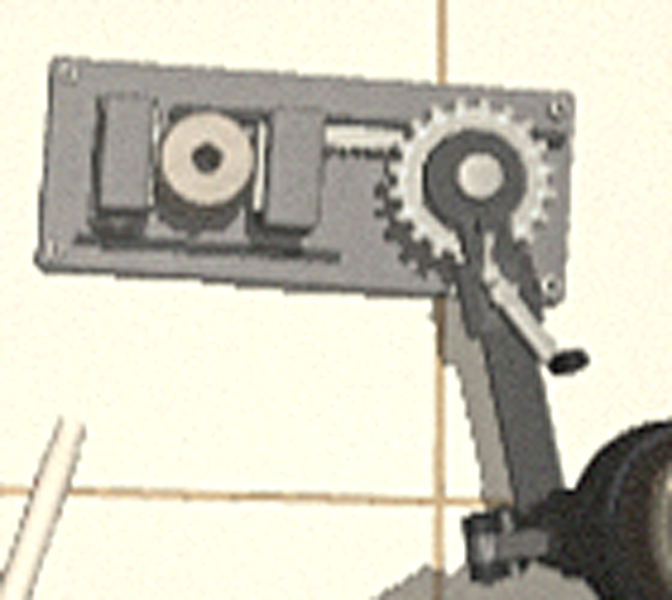

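```bash
cat >> h.py <<'E'
def rep(k=None):
    o,R=st();v=o["eef_pos"][:2]-AX;h=np.arctan2(-(v@EY),-(v@EX))
    t=np.sin(h)*EX-np.cos(h)*EY; print("tcp h",h.round(3),"r",np.linalg.norm(v).round(4),"drive N",(-(o["ft_force"][:2]@t)).round(2),o["ft_force"].round(1))
    if k:
        c=bot.camera("top");im=c["color"][140:265,290:430]
        cv2.imwrite(f"pics/{k}.png",cv2.convertScaleAbs(cv2.resize(im,None,fx=4.8,fy=4.8,interpolation=cv2.INTER_CUBIC),alpha=1.5))
E
python3 -m inch '0 0 0 6 0 0.8 0.7;0 0 0 6 0 1 0.7'
python3 -c "import h;h.rep()"
python3 -m inch '0 0 0 6 0 1.1 0.7;0 0 0 6 0 1.2 0.7'
python3 -c "import h;h.rep('t11')"
```

```text
clock: 18.12
eef_pos: [0.4707, -0.2088, 0.0638]
tool_rot: [0.54, -0.46, 0.454, -0.539]
ft_force: [-4.4, 4.9, -0.2]
grip_width: 0.0256
tcp h 0.356 r 0.1521 drive N 6.03 [-4.4  4.9 -0.2]
clock: 18.38
eef_pos: [0.4751, -0.2202, 0.0638]
tool_rot: [0.54, -0.46, 0.454, -0.539]
ft_force: [-4.2, 5.3, 0.9]
grip_width: 0.0254
tcp h 0.437 r 0.1519 drive N 6.47 [-4.2  5.3  0.9]
```

View pics/t11.png

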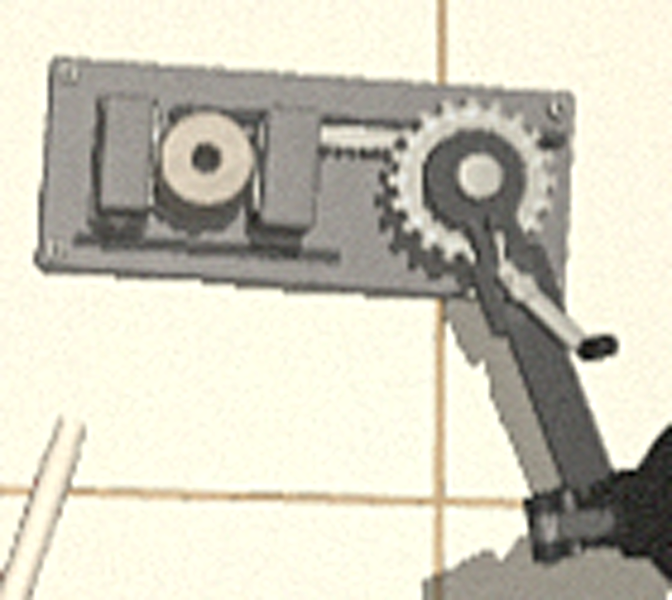

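```bash
python3 -m inch '0 0 0 5 0 1.3 0.7;0 0 0 5 0 1.4 0.7'
python3 -c "import h;h.rep()"
python3 -m inch '0 0 0 4 0 1.2 0.7;0 0 0 4 0 1.2 0.7'
python3 -c "import h;h.rep('t12')"
```

```text
clock: 18.68
eef_pos: [0.4792, -0.2295, 0.0638]
tool_rot: [0.54, -0.46, 0.454, -0.539]
ft_force: [-4.9, 5.8, 1.2]
grip_width: 0.0259
tcp h 0.503 r 0.152 drive N 7.41 [-4.9  5.8  1.2]
clock: 18.92
eef_pos: [0.4828, -0.237, 0.0638]
tool_rot: [0.54, -0.46, 0.454, -0.539]
ft_force: [-5.4, 6.1, 1.4]
grip_width: 0.0254
tcp h 0.558 r 0.1523 drive N 7.95 [-5.4  6.1  1.4]
```

View pics/t12.png

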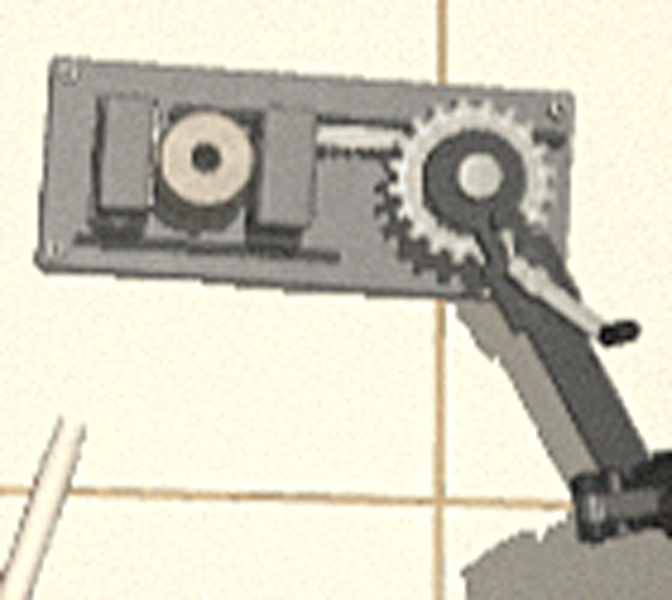

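```bash
python3 -m inch '0 0 0 2 0 0.7 0.7'
python3 -c "import h;h.rep()"
python3 -m inch '0 0 0 2 0 0.7 0.7'
python3 -c "import h;h.rep('t13')
from h import *
from workcell import bot
c=bot.camera('top')['color'][158:198,306:366];cv2.imwrite('pics/t13b.png',cv2.convertScaleAbs(cv2.resize(c,None,fx=13,fy=13,interpolation=cv2.INTER_CUBIC),alpha=1.5))"
```

```text
clock: 19.1
eef_pos: [0.4838, -0.2388, 0.0638]
tool_rot: [0.54, -0.46, 0.454, -0.539]
ft_force: [-4.7, 6.0, 0.5]
grip_width: 0.0259
tcp h 0.572 r 0.1523 drive N 7.55 [-4.7  6.   0.5]
clock: 19.23
eef_pos: [0.4848, -0.2406, 0.0637]
tool_rot: [0.54, -0.46, 0.454, -0.539]
ft_force: [-5.3, 5.5, 1.4]
grip_width: 0.0255
tcp h 0.585 r 0.1524 drive N 7.41 [-5.3  5.5  1.4]
```

View pics/t13b.png

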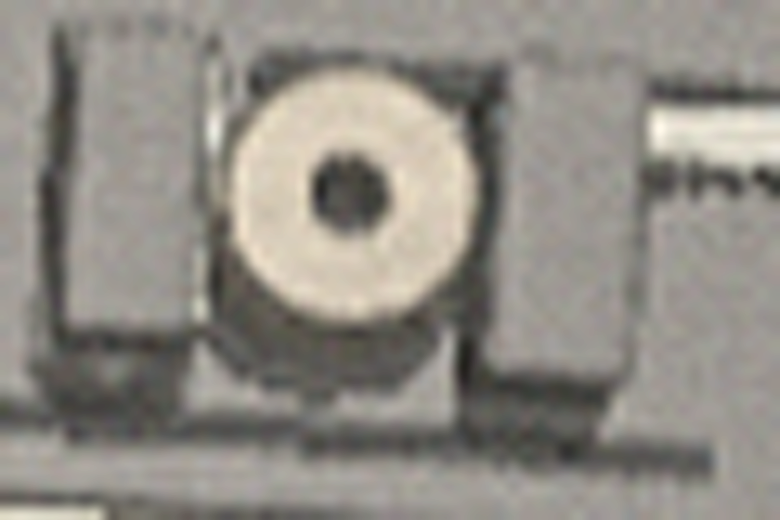

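Run:
```python
from h import *
g=lambda k:cv2.imread(f"pics/{k}.png",0)
ref=g("top7z")
def track(im,box):
    x0,y0,x1,y1=box;T=ref[y0:y1,x0:x1];S=im[y0-12:y1+12,x0-50:x1+30]
    r=cv2.matchTemplate(S,T,cv2.TM_CCOEFF_NORMED);_,m,_,(mx,my)=cv2.minMaxLoc(r)
    a=r[my,mx-3:mx+4] if 3<=mx<r.shape[1]-3 else None
    sub=0
    if a is not None:
        p=np.polyfit(np.arange(-3,4),a,2);sub=-p[1]/2/p[0]
    return mx+sub-50,my-12,m
for k in ("top7z","top8z","top9z","top10z","t11","t12","t13"):
    im=g(k);j=track(im,(318,100,345,240));d=track(im,(190,125,258,200))
    print(k,"jaw",np.round(j,2),"die",np.round(d,2),"diff mm",round((d[0]-j[0])/2.17,2))
```

```text
top7z jaw [-0.05  0.    1.  ] die [0.01 0.   1.  ] diff mm 0.03
top8z jaw [-4.51  0.    0.95] die [-4.43  0.    0.99] diff mm 0.04
top9z jaw [-13.55  -1.     0.92] die [-13.71  -2.     0.99] diff mm -0.07
top10z jaw [-18.16  -1.     0.92] die [-15.86  -2.     0.99] diff mm 1.06
t11 jaw [-22.68  -1.     0.89] die [-16.48  -2.     0.98] diff mm 2.85
t12 jaw [-25.2   -2.     0.89] die [-16.85  -2.     0.98] diff mm 3.85
t13 jaw [-26.56  -1.     0.89] die [-16.93  -2.     0.98] diff mm 4.44
```

```bash
python3 -m inch '0 0 0 2 0 0.8 0.7'
python3 -c "import h;h.rep()"
python3 -m inch '0 0 0 1.5 0 0.6 0.7'
python3 -c "import h;h.rep()"
python3 -m inch '0 0 0 1.5 0 0.6 0.7'
python3 -c "import h;h.rep('t14')"
```

```text
clock: 19.45
eef_pos: [0.4859, -0.2423, 0.0638]
tool_rot: [0.54, -0.46, 0.454, -0.539]
ft_force: [-5.2, 5.5, 1.7]
grip_width: 0.0255
tcp h 0.598 r 0.1524 drive N 7.4 [-5.2  5.5  1.7]
clock: 19.58
eef_pos: [0.4867, -0.2438, 0.0637]
tool_rot: [0.54, -0.46, 0.454, -0.539]
ft_force: [-5.4, 6.1, 0.0]
grip_width: 0.0256
tcp h 0.609 r 0.1525 drive N 8.06 [-5.4  6.1  0. ]
clock: 19.7
eef_pos: [0.4875, -0.2452, 0.0637]
tool_rot: [0.54, -0.46, 0.454, -0.539]
ft_force: [-4.4, 6.4, 0.6]
grip_width: 0.0254
tcp h 0.62 r 0.1525 drive N 7.76 [-4.4  6.4  0.6]
```

```bash
cat > tr.py <<'E'
from h import *
import sys
g=lambda k:cv2.imread(f"pics/{k}.png",0)
ref=g("top9z")
def track(im,box):
    x0,y0,x1,y1=box;T=ref[y0:y1,x0:x1];S=im[y0-12:y1+12,x0-40:x1+20]
    r=cv2.matchTemplate(S,T,cv2.TM_CCOEFF_NORMED);_,m,_,(mx,my)=cv2.minMaxLoc(r)
    p=np.polyfit(np.arange(-3,4),r[my,mx-3:mx+4],2);return mx-p[1]/2/p[0]-40
for k in sys.argv[1:]:
    im=g(k);j=track(im,(304,99,331,239));d=track(im,(176,123,244,198));print(k,j.round(2),d.round(2),"compr mm",((d-j)/2.33).round(2))
E
python3 tr.py top10z t11 t12 t13 t14
```

```text
top10z -4.86 -2.15 compr mm 1.16
t11 -9.34 -2.86 compr mm 2.78
t12 -12.31 -3.19 compr mm 3.91
t13 -13.45 -3.26 compr mm 4.37
t14 -14.33 -3.24 compr mm 4.76
```

```bash
python3 -m inch '0 0 0 -3.5 0 -1 0.7;0 0 0 0 0 0 0.55;0 0 0 0 0 0 0.5'
python3 -c "import h;h.rep()"
python3 -m inch '0 0 0 0 -15 0 0.5;0 0 0 0 -25 0 0.5;0 0 0 0 -30 0 0.5;0 0 0 -20 -20 -30 0.5;0 0 0 0 -10 -40 0.5;0 0 0 0 0 -50 0.5;0 0 0 0 0 -50 0.5;0 0 0 0 0 0 0.5'
python3 - <<'E'
from h import *
rep("t15")
c=bot.camera("scene");cv2.imwrite("pics/s15.png",c["color"]);
x0,y0,x1,y1=255,130,415,220
cv2.imwrite("pics/s15z.png",cv2.convertScaleAbs(cv2.resize(c["color"][y0:y1,x0:x1],None,fx=5,fy=5,interpolation=cv2.INTER_CUBIC),alpha=1.5))
c=bot.camera("top");cv2.imwrite("pics/top15.png",c["color"])
E
python3 tr.py t14 t15
```

```text
clock: 20.12
eef_pos: [0.4907, -0.2447, 0.0659]
tool_rot: [-0.539, 0.456, -0.458, 0.539]
ft_force: [-0.7, 0.4, 1.0]
grip_width: 0.0426
tcp h 0.629 r 0.1496 drive N 0.73 [-0.7  0.4  1. ]
clock: 21.12
eef_pos: [0.3164, -0.2521, 0.1666]
tool_rot: [0.539, -0.458, 0.459, -0.538]
ft_force: [0.5, -0.2, 0.0]
grip_width: 0.0424
tcp h 0.337 r 0.3123 drive N -0.36 [ 0.5 -0.2  0. ]
t14 -14.33 -3.24 compr mm 4.76
t15 -14.34 -3.19 compr mm 4.79
```

View pics/s15z.png

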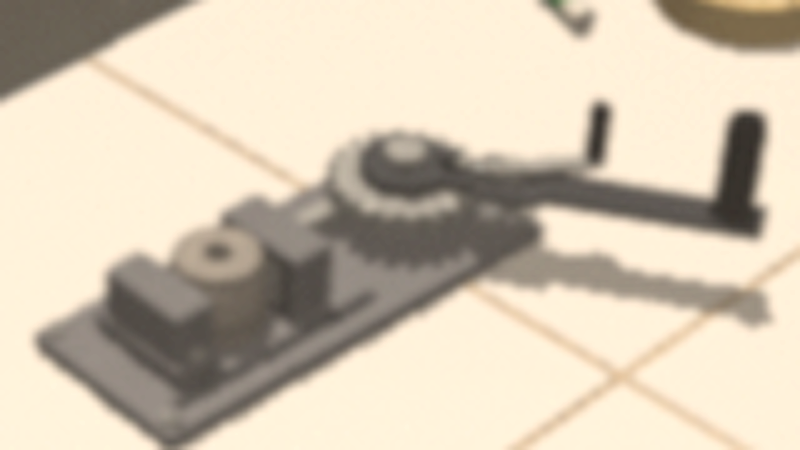

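View pics/top15.png

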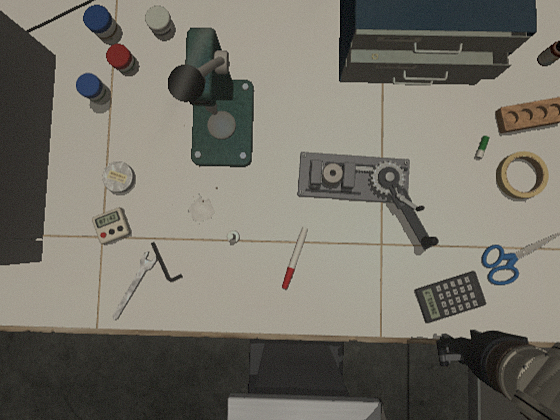

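The jaw did not slip back after release, the lever still leans to closing, the die is upright, and the bystanders are where they were. Handing in.

```bash
python3 -c "
from workcell import bot
print(bot.get_obs()['clock'],bot.job_done())"
```

```text
the job is handed in; nothing more can be done
21.275 None
```

The die is clamped with the pad within about half a millimetre of flush. I let go of the handle and handed the job in at 21.3 s; it reported no verdict.

- **Lever:** I flipped the thumb lever with a side push that read 2.2 N at most in the readings I took. From the image I measured it at about 0.69 rad, and it still leaned to closing at the end.
- **Back-swing:** The handle swung back to about -0.5 rad on less than 2 N. The pictures showed no movement of the wheel or jaw.
- **Clamping:** Two closing strokes did it. I stopped when the drive force reached about 8 N, which is the force given for the pad going flush.

**Last checks:**
- By image tracking the pad is pressed in about 4.8 mm of its 5 mm. Different reference frames and scales vary by about 0.4 mm.
- The jaw did not slip back after release.
- The die stands upright against the anvil.
- The punch, marker and hex key look unmoved in the top view, and the arm is clear of everything.
- I could not measure the clamping force itself; I inferred it from the handle force and pad travel.
- While driving, the gripper also read about 5 N of sideways force along the handle bar. It was probably the post rubbing on the finger pads, and it went away on release.

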